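Find the barge with the loose ballast and put it in the seconds case

TASK

Each of the three hollow clay barges has a ballast slug inside, and in one it has come loose: press the bow of one barge after another gently down to the table for a moment and let go, until you find the one that stays down by itself instead of rocking back level. Slide the lower lid of the seconds case under its neighbour and set that barge gently down, right way up, on the floor of the empty bay. Leave the other two barges standing level where they were, and do not sweep aside the spatula and the scraper that lie beyond them.

Things in the scene. Friction and masses are not known exactly. Their poses are not given: they have to be found in the camera images.
- barge_a: one of three look-alike hollow clay barges, 150 mm long (own x, bow to +x), 48 wide (y, flat upright sides), deck 36 mm up, about 0.27 kg. Origin: centre of the underside, z up. Bottom flat 18 mm either side of the origin, then raked up 14 degrees to bow and stern. Deckhouse (roof 54 mm up, 34 x 28 mm) from x = -33 to +1 mm; fore deck bare. Level at the start
- barge_b: barge of the same make and size as barge_a. How all three behave: 1 N down on the bow deck 7 mm from its end tips it 14 degrees, till the raked bow meets the table (deck there 13 mm lower, 9 mm forward: follow it), no further. A loose slug inside rolls down to the bow in half a second. Let go, a sound barge swings back level within a second; the one with the loose slug stays leaning 14 degrees, bow down
- barge_c: barge of the same make and size as barge_a, same origin and axes; may be sound or have the loose slug like any of the three
- case: wooden seconds case, fixed: 210 (own x) x 316 mm (own y), front and back walls 80 mm high. Origin: centre of underside, z up. Divider at y = -12 mm; +y bay empty (inside 194 mm in x, y -8 to +150, floor z = 8), other bay full of pots. Two clear framed lids between front and back walls: lower (top z = 69 mm) over the empty bay, upper (top z = 77) over the full one
- lid_low (a joint): slide of the lower lid, m: 0 = shut, grows as the lid slides towards the case's -y, under the upper lid, to its stop at 0.132, where the bay is open from y = +18 to +150 mm of the case. It needs about 2 N and stays where it is left
- pull (a point): middle of the top face of the lower lid's pull: an upright wooden batten, 60 mm (case x) by 12 mm (case y) by 24 mm high, top 92.5 mm above the table, along the lid's +y edge (centre 6 mm from the edge); moves with the lid; axes as the case. The upper lid has a like pull along its -y edge, top 100 mm above the table: that lid slides too, so pass well above it
- bay (a point): on the floor of the empty bay, below the middle of its opening (8 mm above the table; 84 mm to the +y side of the case's origin); axes as the case
- spatula: loose spatula, 170 mm long, lying beyond the barges; origin under its middle; a bystander
- scraper: loose steel scraper plate, 90 x 50 x 6 mm, lying beyond the barges; origin under its centre; a bystander
Things that resemble listed ones, but are neither listed nor needed, are in the scene too. What is shaped like the barge_c but turquoise is not meant.

How it is judged:
On the way:
1. the barge with the loose slug has been tipped and stays leaning by itself, untouched by the fingers and on the table (angle between barge_b's own z axis and vertical between 0.17 and 0.35 rad and contact force between each of the arm, the fingers and barge_b below 0.05 N and linear speed of barge_b below 0.02 m/s and distance of barge_b from where it was at the start of the episode below 0.05 m), for 0.3 s.
At the end, for the whole second after the job is handed in: The barge that stayed down is on the empty bay's floor (within 45 mm of the bay point in case x, -80 to +55 mm in y, under 15 mm up), tilt under 0.4 rad, still; the others level within 0.1 rad, still, within 50 mm of their starts (x of barge_b in the frame of bay between -0.045 and 0.045 m and y of barge_b in the frame of bay between -0.08 and 0.055 m and z of barge_b in the frame of bay between -0.005 and 0.015 m and angle between barge_b's own z axis and vertical below 0.4 rad and linear speed of each of barge_b, barge_a, barge_c below 0.02 m/s and distance of each of barge_a, barge_c from where it was at the start of the episode below 0.05 m and angle between each of barge_a, barge_c's own z axis and vertical below 0.1 rad); the robot touches nothing.
It fails at once if a barge tipped right over (more than 0.7 rad) (angle between any of barge_a, barge_b, barge_c's own z axis and vertical above 0.7 rad).
It fails at once if the barge dropped or slammed into the case (over 60 N) (contact force between barge_b and case above 60 N).
It fails at once if the spatula or the scraper shoved more than 60 mm (distance of any of spatula, scraper from where it was at the start of the episode above 0.06 m).
It also fails if it takes over 72 s, if anything falls off the work surface, if the arm or the gripper's body presses on something with over 40 N, if the wrist force passes 120 N, or if a joint passes its speed limit or range.

ROBOT

A 6-joint arm with a two-finger parallel gripper is mounted at the origin on the work surface. World frame = base frame: x ahead of the robot, y to its left, z up, the work surface at z = 0. Lengths are in m, angles in rad, forces in N, time in s.
With the tool pointing down it reaches from about 0.35 to 0.775 m from the base axis. Payload 7.3 kg.
Tool frame: the origin (TCP) lies at the very end of the fingers, on their centre line; the grasp point (between the pads) lies 19 mm behind it; z points along the fingers, y is the line along which they close (so a half turn about z gives the same grasp; the last joint's range is limited). The gripper opens to 92 mm and grips with 3 to 60 N. Pads are 19 mm wide; open, the fingers measure 130 mm over their backs; the gripper's body (75 mm by 190 mm) begins 47 mm behind the grasp point.
Start: joints at [1.169, 0.342, 1.524, -0, 1.275, -0.146], TCP at [0.133, 0.508, 0.227] pointing down, gripper open.
Joint ranges: [-2.53, 2.53], [-0.77, 2.02], [0.04, 2.7], [-1, 4.14], [0.28, 2.66], [-3.11, 3.11]. Speed limits (rad/s): [2.57, 2.57, 3.14, 3.14, 3.14, 3.14].

INTERFACE

Orientations are given as [roll, pitch, yaw] about the fixed x, y, z axes, in that order (R = Rz(yaw) Ry(pitch) Rx(roll)).
In Python, from cell import observe, read_camera, get_calibration, hand_in, search_frame gives the robot as it stands.
- The arm moves only by the tool step_arm, never from a script. Its argument "commands" is a list of rows, each an object with "translation": the shift along the tool's x, y, z in mm, a list of three; "roll": the turn about the tool's z in rad. In form: [{"translation": [x, y, z], "roll": roll}, ...]. A call has 1 to 20 rows; each row shifts and turns the commanded pose from where the row before left it, along the tool's axes as they then stand; what a row does not reach is not made up. A row lasts 1/12 s, in which the tool goes at most 41.7 mm and 7.16 degrees, less where a joint would pass 70% of its speed; a pose out of reach is approached as far as the arm can. A call is refused whole if a number of a shift passes 41.7 or a number of a turn 0.125, either way. A call with a gripper value outside its range is refused whole. "fingers" is the opening, from 0 (shut) to 1 (fully open), set as the call begins (left out, the last holds). The fingers move at their own pace and stop on an object; "grip_force" is the grip in N (left out, the last holds). Time passes only in rows, so rows that do not move let the fingers close. It gives the time, the measured TCP pose, the force, the opening and the grip force at its end, in the units of the state.
- observe(): the state, without advancing time (a new reading comes with each control period).
- read_camera(name): name is "scene" or "side" or "wrist"; returns the picture (480x640x3 uint8, red, green, blue); there is no depth.
- get_calibration(name): a dict with "camera_matrix" (3x3 intrinsics, pixels), "dist_coeffs" ([k1, k2, p1, p2, k3] as OpenCV has them; the pictures are not rectified), "world_from_camera" (4x4, takes a point from camera to world coordinates). Camera axes: x right, y up, looking along -z (the intrinsics and any distortion apply to the point x, -y, -z); pixel columns grow to the right and rows downward; lengths in m; the calibration is good to about 2 mm. A picture is of the moment at which its call begins: read the wrist's pose just before it. get_calibration takes no time and is no camera call; for the wrist camera it gives the pose at the moment of the call.
- hand_in(): hands the job in; it is judged then, once.
Trained networks look in the newest picture that a camera, given by its name, has taken for a name from the list of things; names that differ only in an ending like _2 or _b are one class to them, and where a whole thing is asked for, a point or a joint stands for the part that bears it (a point fixed in the world has none). Each returns a list of dicts, best first, with "confidence" (0 to 1); they miss things now and then, are a little off and sometimes report something else, mostly with a low value. They report only what shows in the picture. A call takes as long as a camera call. They do not tell look-alikes from the thing itself.
- search_frame(camera, name): "at" ([x, y, z] in m, in world coordinates, good to about 4 mm: the middle of the surface that is visible of it).
The state is a dict: "time": time; "qpos": joint angles; "qvel": joint speeds; "joint_efforts": joint torques, N m; "tool_pos": TCP position; "tool_rot": TCP orientation; "contact_force": force on the tool from outside, world axes, zero at the start; "torque": the same for the moment, N m; "opening": finger opening in m; "grip_force": force on a finger pad.
Only numpy, scipy, OpenCV 4.12 (cv2) and the standard library are available. Lean on these libraries where they do the work, as an engineer would, in place of code of your own. Each camera call takes 0.05 s, during which the arm holds its last target. There are 200 camera calls.

## Working session

There is one attempt and no reset: what is moved stays moved. The work goes in short steps, Python scripts to look and compute and a tool call to move; the robot and the scene stay as the last step left them, time stands still between calls to the robot, and variables do not carry over. Pictures are saved under pics/ and viewed, at most 10 in all, crops included, and the job is handed in when it is done.

Besides the shell and the picture viewer there is one more tool, called in YAML: its name, and indented under it one key for each argument. step_arm: Moves the arm, as the interface text tells. Its arguments: {"type":"object","properties":{"commands":{"type":"array"},"fingers":{"type":"number"},"grip_force":{"type":"number"}},"required":["commands"]}

```bash
mkdir -p pics; cat > h.py <<'E'
import numpy as np, cv2
from cell import *
def cal(n):
    c=get_calibration(n); return np.array(c["camera_matrix"]),np.array(c["dist_coeffs"]),np.array(c["world_from_camera"])
def ray(n,uv,c=None):
    K,d,T=c or cal(n)
    p=cv2.undistortPoints(np.array(uv,float).reshape(-1,1,2),K,d).reshape(-1,2)
    v=np.c_[p[:,0],-p[:,1],-np.ones(len(p))]@T[:3,:3].T
    return T[:3,3],v
def onz(n,uv,z,c=None):
    o,v=ray(n,uv,c); z=np.broadcast_to(z,len(v)); return o+v*((z-o[2])/v[:,2])[:,None]
def proj(n,P,c=None):
    K,d,T=c or cal(n); P=np.array(P,float).reshape(-1,3)
    q=(P-T[:3,3])@T[:3,:3]; q=q*[1,-1,-1]
    return cv2.projectPoints(q,np.zeros(3),np.zeros(3),K,d)[0].reshape(-1,2)
def shot(n,f):
    im=read_camera(n); cv2.imwrite("pics/"+f,im[:,:,::-1]); return im
E
python3 - <<'E'
from h import *
for n in("scene","side"):
    shot(n,n+"0.png")
    print(n,cal(n)[2].round(3).tolist())
    for k in("barge_a","case","pull","spatula","scraper"):
        print(n,k,[(np.round(r["at"],3).tolist(),round(r["confidence"],2)) for r in search_frame(n,k)])
s=observe();print(s["tool_pos"],s["tool_rot"],s["time"])
E
```

```text
scene [[-0.292, -0.717, 0.633, 1.365], [0.956, -0.211, 0.202, 0.202], [-0.012, 0.665, 0.747, 1.063], [0.0, 0.0, 0.0, 1.0]]
scene barge_a [([0.5, -0.392, 0.034], 0.91), ([0.419, -0.543, 0.035], 0.91), ([0.518, -0.26, 0.033], 0.83), ([0.54, -0.117, 0.034], 0.58)]
scene case [([0.582, 0.173, 0.064], 0.65)]
scene pull [([0.541, 0.242, 0.069], 0.86)]
scene spatula [([0.683, -0.245, 0.006], 0.57)]
scene scraper [([0.689, -0.049, 0.008], 0.77)]
side [[-0.981, 0.12, -0.152, 0.396], [-0.193, -0.682, 0.706, 0.711], [-0.018, 0.722, 0.692, 0.891], [0.0, 0.0, 0.0, 1.0]]
side barge_a [([0.496, -0.254, 0.038], 0.8), ([0.535, 0.25, 0.07], 0.65), ([0.489, -0.388, 0.04], 0.64), ([0.527, -0.107, 0.036], 0.63), ([0.403, -0.542, 0.036], 0.58)]
side case [([0.543, 0.214, 0.069], 0.64), ([0.682, -0.238, 0.004], 0.42)]
side pull [([0.686, -0.052, 0.012], 0.63), ([0.534, 0.248, 0.067], 0.59)]
side spatula [([0.683, -0.237, 0.008], 0.86)]
side scraper [([0.684, -0.052, 0.008], 0.81)]
[0.13282103 0.50796165 0.22678243] [3.14141402e+00 4.90268842e-05 2.88581516e+00] 0.6
```

View pics/scene0.png

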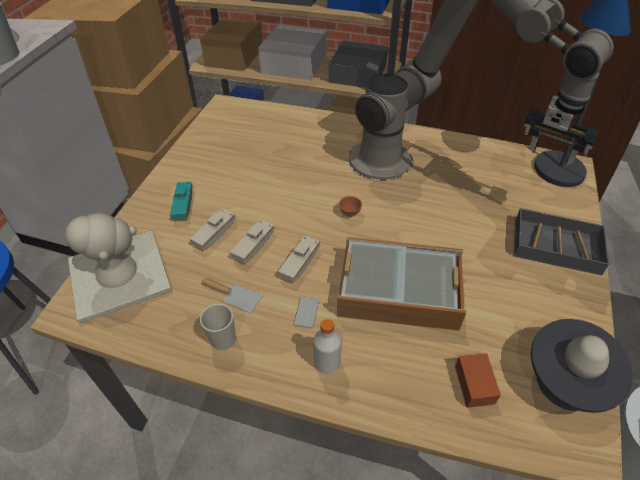

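View pics/side0.png

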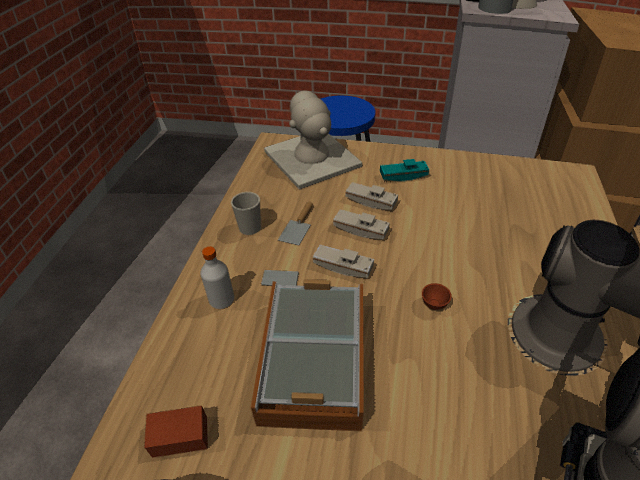

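The scene view shows three pale barges near (212,229), (252,241) and (299,258), the turquoise decoy at (181,200), and the case at (402,283) with a pull at each end. I'll zoom in for the bow directions and which lid is lower.

```bash
python3 - <<'E'
import cv2,numpy as np
a=cv2.imread("pics/scene0.png");b=cv2.imread("pics/side0.png")
A=cv2.resize(a[195:335,180:480],(800,373),interpolation=cv2.INTER_CUBIC)
cv2.imwrite("pics/c1.png",A)
B=b[165:435,250:410]; cv2.imwrite("pics/c2.png",cv2.resize(B,(356,600),interpolation=cv2.INTER_CUBIC))
E
```

```text
(no output)
```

View pics/c1.png

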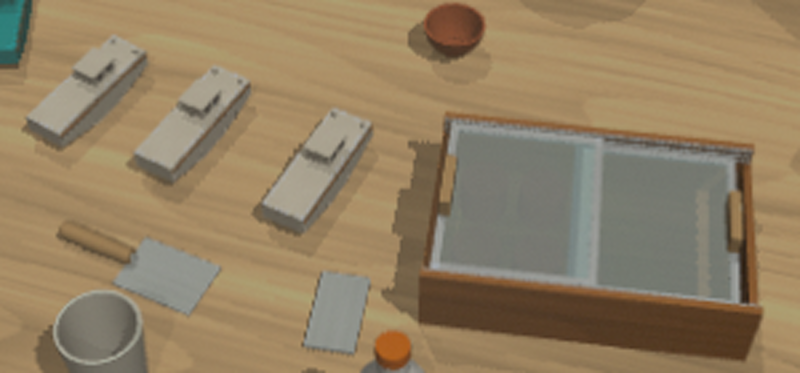

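View pics/c2.png

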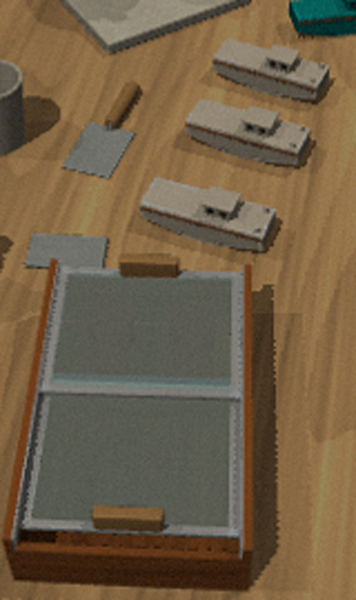

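Crops: all three bows point to +x, towards the scene camera, with the bare fore deck at that end. The case's right-hand (world +y) lid sits lower. I'll compute metric poses from the deck and case corners.

```bash
python3 - <<'E'
from h import *
s=300/800
f=lambda L:[(180+u*s,195+v*s) for u,v in L]
g=lambda L:[(250+u*160/356,165+v*.45) for u,v in L]
print("case sc",onz("scene",f([(445,115),(753,147),(422,268),(760,310)]),.08).round(3).tolist())
print("case sd",onz("side",g([(52,262),(249,266),(250,588),(6,545)]),.08).round(3).tolist())
# barges: bow2 corners, stern2 corners
for n,S,D in(("1",[(28,120),(62,136),(113,38),(147,53)],[(213,68),(220,41),(322,93),(328,68)]),("2",[(135,157),(172,172),(215,68),(250,85)],[(187,127),(197,100),(304,158),(309,132)]),("3",[(257,207),(297,222),(333,110),(373,124)],[(140,207),(148,179),(265,241),(275,208)])):
  for nm,c,P in(("scene",f,S),("side",g,D)):
    p=onz(nm,c(P),.036)[:,:2]; b=p[:2].mean(0); t=p[2:].mean(0); d=b-t
    print(n,nm,"bow",b.round(3),"stern",t.round(3),"len",np.linalg.norm(d).round(3),"yaw",np.arctan2(d[1],d[0]).round(3),"mid",((b+t)/2).round(3))
pl={"L":([(447,155),(450,213)],[(120,256),(179,256)]),"R":([(737,193),(738,250)],[(92,508),(164,508)])}
E
```

```text
case sc [[0.471, 0.002, 0.08], [0.425, 0.312, 0.08], [0.664, 0.03, 0.08], [0.624, 0.339, 0.08]]
case sd [[0.668, 0.034, 0.08], [0.465, 0.003, 0.08], [0.416, 0.345, 0.08], [0.621, 0.346, 0.08]]
1 scene bow [ 0.569 -0.414] stern [ 0.427 -0.377] len 0.148 yaw -0.253 mid [ 0.498 -0.396]
1 side bow [ 0.565 -0.405] stern [ 0.415 -0.373] len 0.153 yaw -0.205 mid [ 0.49  -0.389]
2 scene bow [ 0.584 -0.28 ] stern [ 0.44  -0.247] len 0.147 yaw -0.229 mid [ 0.512 -0.264]
2 side bow [ 0.575 -0.277] stern [ 0.427 -0.243] len 0.153 yaw -0.228 mid [ 0.501 -0.26 ]
3 scene bow [ 0.61  -0.134] stern [ 0.461 -0.101] len 0.153 yaw -0.221 mid [ 0.536 -0.118]
3 side bow [ 0.605 -0.127] stern [ 0.454 -0.102] len 0.153 yaw -0.161 mid [ 0.53  -0.114]
```

step_arm:
  commands:
    - {"translation":[-34.6,-4.7,5.8],"roll":0}
    - {"translation":[-34.6,-4.7,5.8],"roll":0}
    - {"translation":[-34.6,-4.7,5.8],"roll":0}
    - {"translation":[-34.6,-4.7,5.8],"roll":0}
    - {"translation":[-34.6,-4.7,5.8],"roll":0}
    - {"translation":[-34.6,-4.7,5.8],"roll":0}
    - {"translation":[-34.6,-4.7,5.8],"roll":0}
    - {"translation":[-34.6,-4.7,5.8],"roll":0}
    - {"translation":[-34.6,-4.7,5.8],"roll":0}
    - {"translation":[-34.6,-4.7,5.8],"roll":0}
    - {"translation":[-34.6,-4.7,5.8],"roll":0}
    - {"translation":[-34.6,-4.7,5.8],"roll":0}
    - {"translation":[0,0,0],"roll":-0.1}
    - {"translation":[0,0,0],"roll":-0.1}
    - {"translation":[0,0,0],"roll":-0.1}
    - {"translation":[0,0,0],"roll":-0.1}
  fingers: 0

```text
time: 1.93
tool_pos: [0.5205, 0.348, 0.1568]
tool_rot: [-3.142, -0.0, -2.993]
contact_force: [0.2, 0.3, 0.5]
opening: 0.0004
grip_force: 0.0
```

```bash
python3 - <<'E'
from h import *
s=observe();print(s["tool_pos"],s["tool_rot"],s["time"],s["opening"])
c=cal("wrist");shot("wrist","w1.png");print(c[2].round(3).tolist())
print([(np.round(r["at"],3).tolist(),round(r["confidence"],2)) for r in search_frame("wrist","pull")])
R=np.array([[np.cos(.14),-np.sin(.14)],[np.sin(.14),np.cos(.14)]]);o=np.array([.545,.171])
for y,z in((144,.0925),(150,.0925),(158,.08)):
  for x in(-30,30,-105,105):
    p=o+R@np.array([x,y])/1000
    print(x,y,p.round(3),proj("wrist",[*p,z],c).round(0))
E
```

```text
[0.52051474 0.34799128 0.15678582] [-3.14157445e+00 -4.60913630e-04 -2.99318122e+00] 1.9333 0.00040951343563870455
[[-0.148, -0.951, -0.27, 0.448], [0.989, -0.142, -0.041, 0.337], [0.001, -0.274, 0.962, 0.313], [0.0, 0.0, 0.0, 1.0]]
[([0.506, 0.236, 0.067], 0.94)]
-30 144 [0.495 0.309] [[252. 205.]]
30 144 [0.555 0.318] [[256. 309.]]
-105 144 [0.421 0.299] [[248.  54.]]
105 144 [0.629 0.328] [[261. 418.]]
-30 150 [0.494 0.315] [[264. 205.]]
30 150 [0.554 0.324] [[267. 309.]]
-105 150 [0.42  0.305] [[260.  54.]]
105 150 [0.628 0.334] [[270. 419.]]
-30 158 [0.493 0.323] [[281. 201.]]
30 158 [0.553 0.332] [[282. 300.]]
-105 158 [0.419 0.313] [[279.  57.]]
105 158 [0.627 0.342] [[285. 406.]]
```

View pics/w1.png

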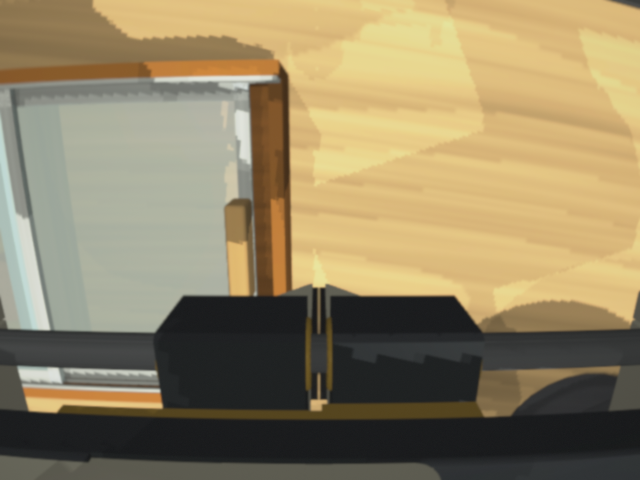

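The wrist view shows the pull at px (237,200–295), just inside the case's +y end wall (px 285), within a few mm of the prediction. Next I push it.

step_arm:
  commands:
    - {"translation":[0,0,19],"roll":0}
    - {"translation":[0,0,19],"roll":0}
    - {"translation":[0,0,19],"roll":0}
    - {"translation":[0,0,19],"roll":0}
    - {"translation":[0,0,0],"roll":0}
    - {"translation":[0,-10,0],"roll":0}
    - {"translation":[0,-10,0],"roll":0}
    - {"translation":[0,-10,0],"roll":0}
    - {"translation":[0,-10,0],"roll":0}
    - {"translation":[0,-10,0],"roll":0}
    - {"translation":[0,-10,0],"roll":0}
    - {"translation":[0,-10,0],"roll":0}
    - {"translation":[0,-10,0],"roll":0}
    - {"translation":[0,-10,0],"roll":0}
    - {"translation":[0,-10,0],"roll":0}
    - {"translation":[0,-10,0],"roll":0}
    - {"translation":[0,-10,0],"roll":0}

```text
time: 3.45
tool_pos: [0.5383, 0.2287, 0.0823]
tool_rot: [3.141, 0.002, -2.998]
contact_force: [0.2, 2.4, 6.2]
opening: 0.0003
grip_force: 3.1
```

```bash
python3 - <<'E'
from h import *
a=shot("side","s2.png")
s=observe();print(s["tool_pos"],s["contact_force"],s["torque"],s["time"])
b=cv2.resize(a[250:440,220:420,::-1],(630,600),interpolation=cv2.INTER_CUBIC);cv2.imwrite("pics/s2c.png",b)
E
```

```text
[0.53858334 0.22694853 0.08218797] [-0.32203656 -1.11365645  6.87003006] [0.02995528 0.06419709 0.01813975] 3.5
```

View pics/s2c.png

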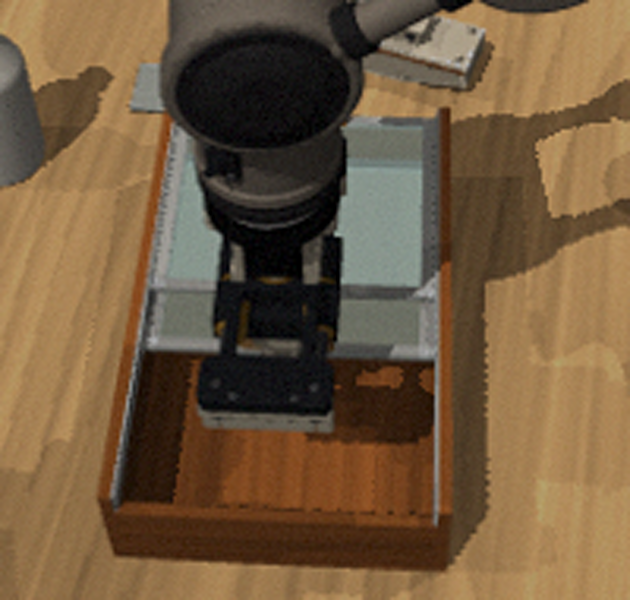

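```bash
python3 - <<'E'
from h import *
R=np.array([[np.cos(.144),-np.sin(.144)],[np.sin(.144),np.cos(.144)]]);o=np.array([.545,.171])
for z in(.069,.06):
  p=onz("side",[(220+u*200/630,250+v*190/600) for u,v in((175,352),(435,358))],z)[:,:2]
  print(z,((p-o)@R).round(3).tolist())
print((np.array([.5386,.227])-o)@R)
# case corners on side pic
p=onz("side",[(220+u*200/630,250+v*190/600) for u,v in((165,115),(443,108),(450,510),(102,498))],.08)[:,:2];print(((p-o)@R).round(3).tolist())
E
```

```text
0.069 [[0.072, 0.049], [-0.095, 0.046]]
0.06 [[0.074, 0.043], [-0.095, 0.041]]
[0.0017024  0.05633881]
[[0.103, -0.143], [-0.1, -0.157], [-0.104, 0.156], [0.102, 0.157]]
```

step_arm:
  commands:
    - {"translation":[0,10,0],"roll":0}
    - {"translation":[0,15,0],"roll":0}
    - {"translation":[0,15,0],"roll":0}
    - {"translation":[0,0,0],"roll":0}
    - {"translation":[0,0,0],"roll":0}

```text
time: 3.92
tool_pos: [0.5312, 0.2694, 0.0807]
tool_rot: [-3.141, -0.001, -2.996]
contact_force: [0.8, 0.4, -0.7]
opening: 0.0004
grip_force: 0.0
```

```bash
python3 - <<'E'
from h import *
s=observe();print(s["tool_pos"],s["contact_force"],s["time"])
shot("wrist","w2.png")
E
```

```text
[0.53122124 0.26941132 0.08070516] [ 0.80244021  0.37431387 -0.70308277] 3.9167
```

View pics/w2.png

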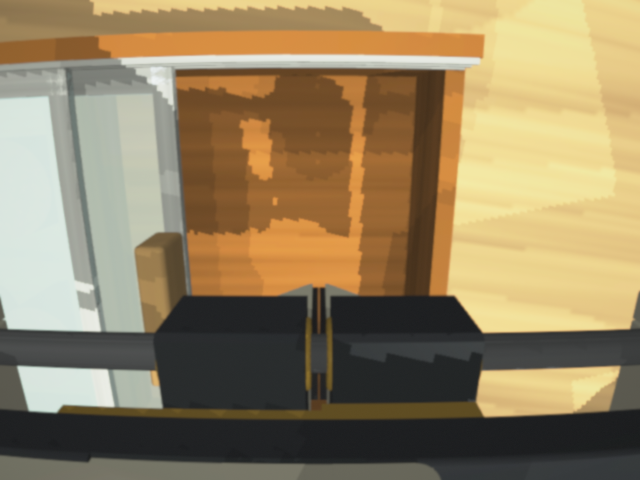

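The lid is open to about case y = 47 mm. The pull is clear at px (160,235–300), so I'll push the remaining ~29 mm slightly higher.

step_arm:
  commands:
    - {"translation":[0,-12,-3],"roll":0}
    - {"translation":[0,-12,0],"roll":0}
    - {"translation":[0,-8,0],"roll":0}
    - {"translation":[0,-8,0],"roll":0}
    - {"translation":[0,-8,0],"roll":0}
    - {"translation":[0,-8,0],"roll":0}
    - {"translation":[0,-6,0],"roll":0}
    - {"translation":[0,-5,0],"roll":0}

```text
time: 4.63
tool_pos: [0.5415, 0.2021, 0.0842]
tool_rot: [3.141, 0.0, -2.998]
contact_force: [-1.1, 2.8, 1.4]
opening: 0.0006
grip_force: 0.9
```

step_arm:
  commands:
    - {"translation":[0,-3,0],"roll":0}
    - {"translation":[0,-2,0],"roll":0}
    - {"translation":[0,-2,0],"roll":0}
    - {"translation":[0,0,0],"roll":0}

```text
time: 4.97
tool_pos: [0.542, 0.1993, 0.0846]
tool_rot: [3.136, 0.001, -2.998]
contact_force: [-3.4, 14.8, 2.5]
opening: 0.0002
grip_force: 6.2
```

step_arm:
  commands:
    - {"translation":[0,10,0],"roll":0}
    - {"translation":[0,0,-38],"roll":0}
    - {"translation":[0,0,-38],"roll":0}
    - {"translation":[-1.5,-34,0],"roll":0}
    - {"translation":[-1.5,-34,0],"roll":0}
    - {"translation":[-1.5,-34,0],"roll":0}
    - {"translation":[-1.5,-34,0],"roll":0}
    - {"translation":[-1.5,-34,0],"roll":0}
    - {"translation":[-1.5,-34,0],"roll":0}
    - {"translation":[-1.5,-34,0],"roll":0}
    - {"translation":[-1.5,-34,0],"roll":0}
    - {"translation":[-1.5,-34,0],"roll":0}
    - {"translation":[-1.5,-34,0],"roll":0}
    - {"translation":[0,0,0],"roll":0.09}
    - {"translation":[0,0,0],"roll":0.09}
    - {"translation":[0,0,0],"roll":0.09}
    - {"translation":[0,0,0],"roll":0.085}
    - {"translation":[0,0,0],"roll":0}

```text
time: 6.47
tool_pos: [0.6045, -0.1287, 0.1598]
tool_rot: [-3.141, -0.001, 2.928]
contact_force: [-0.0, 0.6, -0.5]
opening: 0.0004
grip_force: 0.0
```

```bash
python3 - <<'E'
from h import *
s=observe();print(s["tool_pos"],s["tool_rot"],s["contact_force"],s["time"])
shot("wrist","w3.png")
print([(np.round(r["at"],3).tolist(),round(r["confidence"],2)) for r in search_frame("wrist","barge_a")])
E
```

```text
[ 0.6044582  -0.12871298  0.15979793] [-3.14103730e+00 -6.68319761e-04  2.92779629e+00] [-0.0249717   0.62980216 -0.47532018] 6.4667
[([0.53, -0.118, 0.039], 0.92), ([0.501, -0.262, 0.035], 0.78)]
```

View pics/w3.png

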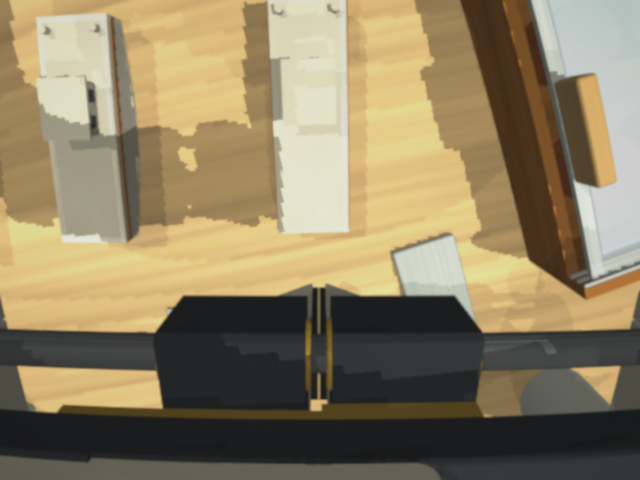

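Wrist view: the near barge's bow deck corners are at px (277,232) and (349,233), and its sides run up to (268,0) and (345,0). The next barge's bow is at (62–124,241) and its stern at (38–108,17).

```bash
python3 - <<'E'
from h import *
p=onz("wrist",[(277,232),(349,233),(268,3),(346,3),(62,242),(123,241),(38,17),(108,16)],.036)[:,:2]
for q in(p[:4],p[4:]):
  b=q[:2].mean(0);t=q[2:].mean(0);d=b-t;print(b.round(4),t.round(4),np.linalg.norm(d),np.linalg.norm(q[1]-q[0]),np.arctan2(d[1],d[0]))
E
```

```text
[ 0.6039 -0.1317] [ 0.4622 -0.1051] 0.1440947582551067 0.049047100291217144 -0.18567005978132226
[ 0.578  -0.2851] [ 0.4348 -0.2503] 0.14729573734809231 0.0454632803433445 -0.23855596404181237
```

step_arm:
  commands:
    - {"translation":[3,-3,30],"roll":0}
    - {"translation":[0,0,30],"roll":0}
    - {"translation":[0,0,30],"roll":0}
    - {"translation":[0,0,20],"roll":0}
    - {"translation":[0,0,8],"roll":0}
    - {"translation":[0,0,3],"roll":0}
    - {"translation":[0,0,3],"roll":0}
    - {"translation":[-1.2,0,2],"roll":0}
    - {"translation":[-1.2,0,2],"roll":0}
    - {"translation":[-1.2,0,2],"roll":0}
    - {"translation":[-1.2,0,2],"roll":0}
    - {"translation":[-1.2,0,2],"roll":0}
    - {"translation":[-1.2,0,2],"roll":0}
    - {"translation":[0,0,0],"roll":0}
    - {"translation":[0,0,0],"roll":0}
    - {"translation":[0,0,0],"roll":0}
    - {"translation":[0,0,0],"roll":0}
    - {"translation":[0,0,0],"roll":0}
    - {"translation":[0,0,0],"roll":0}

```text
time: 8.15
tool_pos: [0.6082, -0.1324, 0.0243]
tool_rot: [-3.142, 0.0, 2.931]
contact_force: [3.0, -0.4, 3.1]
opening: -0.0
grip_force: 1.7
```

step_arm:
  commands:
    - {"translation":[0.5,0,-4],"roll":0}
    - {"translation":[0.5,0,-6],"roll":0}
    - {"translation":[0,0,-20],"roll":0}
    - {"translation":[0,0,-35],"roll":0}
    - {"translation":[0,0,-35],"roll":0}
    - {"translation":[0,0,-35],"roll":0}
    - {"translation":[0,-31,0],"roll":0.024}
    - {"translation":[0,-31,0],"roll":0}
    - {"translation":[0,-31,0],"roll":0}
    - {"translation":[0,-31,0],"roll":0}
    - {"translation":[0,-31,0],"roll":0}
    - {"translation":[0,0,0],"roll":0}
    - {"translation":[0,0,0],"roll":0}

```text
time: 9.23
tool_pos: [0.5706, -0.2843, 0.1589]
tool_rot: [3.141, -0.001, 2.904]
contact_force: [-0.4, -0.6, -0.0]
opening: 0.0005
grip_force: 0.0
```

```bash
python3 - <<'E'
from h import *
s=observe();print(s["tool_pos"],s["tool_rot"],s["time"])
a=shot("wrist","w4.png");b=shot("side","s4.png")
B=cv2.resize(b[180:290,300:410],(480,480),interpolation=cv2.INTER_CUBIC)
A=cv2.resize(a,(480,360));C=np.zeros((480,800,3),np.uint8);C[:480,:][:, :0]
A=cv2.resize(a[:300],(480,225));
C=np.zeros((585,480,3),np.uint8);C[:225]=A;C[225:]=cv2.resize(B,(360,360)).repeat(1,0)[:, :360].__class__((0,)) if 0 else np.pad(cv2.resize(B,(360,360)),((0,0),(0,120),(0,0)))
cv2.imwrite("pics/m4.png",C[:,:,::-1])
E
```

```text
[ 0.57057828 -0.28433223  0.15886951] [ 3.14096657e+00 -1.46991953e-03  2.90368521e+00] 9.2333
```

View pics/m4.png

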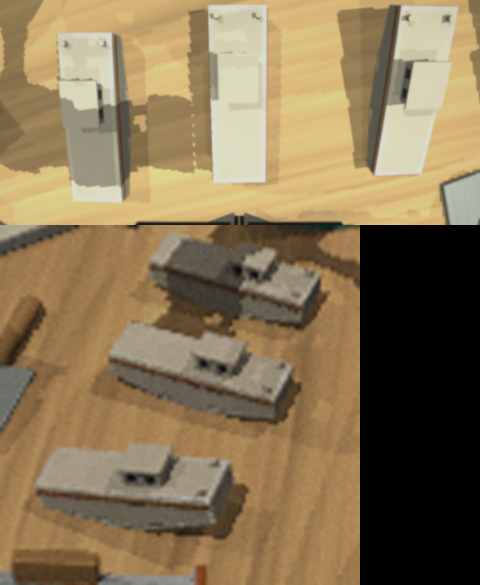

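Barge 3 (lower in the side crop, deck (38,485)→(215,497)) appears to lean bow-down compared with its neighbours. I'll confirm numerically against the first pictures.

```bash
python3 - <<'E'
from h import *
n=read_camera("side");cv2.imwrite("pics/s5.png",n[:,:,::-1])
ims={"t0":cv2.imread("pics/side0.png"),"t4":cv2.imread("pics/s4.png"),"now":n[:,:,::-1]}
for k,(x0,y0,x1,y1) in {"b2":(328,206,396,244),"b3":(308,243,380,282)}.items():
  for t,im in ims.items():
    r=im[y0:y1,x0:x1].astype(int)
    m=((r.max(2)-r.min(2))<40)&(r.max(2)>60)
    ys,xs=np.nonzero(m);C=np.cov(xs,ys);w,v=np.linalg.eigh(C);print(k,t,m.sum(),np.degrees(np.arctan(v[1,1]/v[0,1])).round(1),xs.mean().round(1)+x0,ys.mean().round(1)+y0)
# expected deck corner pixels level/tilted for barge3
yaw=-.2;o=np.array([.530,-.117,0])
for a in(0,.244):
  P=[]
  for x in(75,-75):
    for y in(24,-24):
      X=(x-18)*np.cos(a)+36*np.sin(a)+18; Z=-(x-18)*np.sin(a)+36*np.cos(a)
      P.append(o+np.array([X*np.cos(yaw)-y*np.sin(yaw),X*np.sin(yaw)+y*np.cos(yaw),Z])/1)if 0 else P.append(o+np.array([X*np.cos(yaw)-y*np.sin(yaw),X*np.sin(yaw)+y*np.cos(yaw),Z])/1000)
  q=proj("side",P); print(a,((q-[300,180])*360/110+[0,225]).round(0).tolist())
E
```

```text
b2 t0 1137 7.0 363.1 223.6
b2 t4 1158 5.3 363.2 222.9
b2 now 1149 5.1 363.1 222.8
b3 t0 1259 14.9 343.7 261.5
b3 t4 1195 5.1 342.1 259.9
b3 now 1192 5.0 342.2 259.9
0 [[40.0, 476.0], [64.0, 436.0], [221.0, 527.0], [241.0, 485.0]]
0.244 [[33.0, 486.0], [56.0, 447.0], [208.0, 504.0], [228.0, 462.0]]
```

Barge 3's axis has turned about 10° in the image, it is steady, and it matches the projected 14° lean, so it is the loose one. Next I compute its leaning pose and the grasp move.

```bash
python3 - <<'E'
from h import *
k=640/480
p=onz("wrist",np.array([(374,175),(423,175),(398,5),(458,7)])*k,[.0211,.0211,.0574,.0574])[:,:2]
b=p[:2].mean(0);t=p[2:].mean(0);d=b-t;L=np.linalg.norm(d);u=d/L
print(b,t,L,"exp",.150*.97,"yaw",np.arctan2(u[1],u[0]))
print("scene/side:",[(np.round(r["at"],3).tolist(),round(r["confidence"],2)) for r in search_frame("side","barge_a")])
m=(b+t)/2 # deck mid x=0 -> world offset along u from barge x=18 pivot: -18*.97+8.7
o=m-u*(18-18*.97+36*.242)/1000
print("origin(pivot-based)",o)
for x in(5,8):
  g=m+u*(x*.97)/1000;print("deck pt x",x,g)
E
```

```text
[ 0.61228067 -0.13013081] [ 0.46899164 -0.10606808] 0.14529542887465532 exp 0.1455 yaw -0.16637895894922328
scene/side: [([0.49, -0.387, 0.038], 0.93), ([0.403, -0.543, 0.035], 0.68), ([0.5, -0.253, 0.038], 0.63), ([0.534, -0.105, 0.037], 0.56)]
origin(pivot-based) [ 0.53151191 -0.1165672 ]
deck pt x 5 [ 0.54541918 -0.11890267]
deck pt x 8 [ 0.54828899 -0.1193846 ]
```

step_arm:
  commands:
    - {"translation":[12.2,31.1,0],"roll":0}
    - {"translation":[12.2,31.1,0],"roll":0}
    - {"translation":[12.2,31.1,0],"roll":0}
    - {"translation":[12.2,31.1,0],"roll":0}
    - {"translation":[12.2,31.1,0],"roll":-0.056}
    - {"translation":[0,0,25],"roll":0}
    - {"translation":[0,0,25],"roll":0}
    - {"translation":[0,0,15],"roll":0}
    - {"translation":[0,0,0],"roll":0}
    - {"translation":[0,0,0],"roll":0}
  fingers: 1

```text
time: 10.27
tool_pos: [0.5484, -0.1165, 0.0939]
tool_rot: [3.141, -0.001, 2.964]
contact_force: [-0.1, -0.5, 0.6]
opening: 0.0628
grip_force: 0.0
```

```bash
python3 - <<'E'
from h import *
s=observe();print(s["tool_pos"],s["tool_rot"],s["time"],s["opening"])
a=shot("wrist","w5.png")
print([(np.round(r["at"],3).tolist(),round(r["confidence"],2)) for r in search_frame("wrist","barge_a")])
E
```

```text
[ 0.54844281 -0.11650489  0.09392285] [ 3.14118186e+00 -1.48239060e-03  2.96424101e+00] 10.2667 0.0628035459459523
[([0.488, -0.25, 0.035], 0.94), ([0.517, -0.115, 0.056], 0.6)]
```

View pics/w5.png

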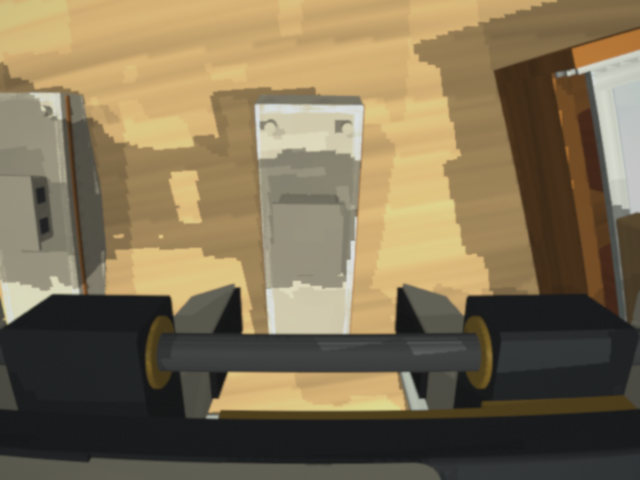

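Wrist view: the leaning barge (stern at px (255–363,100)) is centred near px 310 between the fingers, which are centred at 320. I'll shift ~2.5 mm to −y and descend.

step_arm:
  commands:
    - {"translation":[0,-2.5,0],"roll":0}
    - {"translation":[0,0,15],"roll":0}
    - {"translation":[0,0,15],"roll":0}
    - {"translation":[0,0,15],"roll":0}
    - {"translation":[0,0,15],"roll":0}
    - {"translation":[0,0,10],"roll":0}
    - {"translation":[0,0,4],"roll":0}
    - {"translation":[0,0,0],"roll":0}

```text
time: 11.03
tool_pos: [0.5481, -0.1201, 0.0198]
tool_rot: [3.141, -0.001, 2.963]
contact_force: [0.3, 0.6, 0.4]
opening: 0.092
grip_force: 0.0
```

step_arm:
  commands:
    - {"translation":[0,0,0],"roll":0}
    - {"translation":[0,0,0],"roll":0}
    - {"translation":[0,0,0],"roll":0}
    - {"translation":[0,0,0],"roll":0}
    - {"translation":[0,0,0],"roll":0}
    - {"translation":[0,0,0],"roll":0}
    - {"translation":[0,0,0],"roll":0}
    - {"translation":[0,0,0],"roll":0}
    - {"translation":[0,0,0],"roll":0}
    - {"translation":[0,0,0],"roll":0}
  fingers: 0
  grip_force: 30

```text
time: 11.87
tool_pos: [0.5482, -0.1202, 0.0203]
tool_rot: [-3.141, 0.0, 2.963]
contact_force: [-1.0, -0.8, 2.6]
opening: 0.0478
grip_force: 29.9
```

step_arm:
  commands:
    - {"translation":[0,0,-3],"roll":0}
    - {"translation":[0,0,-7],"roll":0}
    - {"translation":[0,0,-15],"roll":0}
    - {"translation":[0,0,-20],"roll":0}
    - {"translation":[0,0,-25],"roll":0}
    - {"translation":[0,0,-25],"roll":0}
    - {"translation":[0,0,-25],"roll":0}
    - {"translation":[0,0,-25],"roll":0}
    - {"translation":[0,0,-20],"roll":0}
    - {"translation":[0,0,-10],"roll":0}
    - {"translation":[0,0,0],"roll":0}
    - {"translation":[0,0,0],"roll":0}

```text
time: 12.87
tool_pos: [0.5479, -0.1198, 0.1946]
tool_rot: [3.141, -0.001, 2.963]
contact_force: [-0.2, 0.8, -3.8]
opening: 0.048
grip_force: 29.9
```

```bash
python3 - <<'E'
from h import *
s=observe();print(s["tool_pos"],s["tool_rot"],s["time"],s["opening"],s["contact_force"],s["torque"])
c=cal("wrist");a=shot("wrist","w6.png")
# stern-edge of held barge: bright mask bounding rows in central cols
g=a[:, 270:370].astype(int)
for r in range(0,300,12): print(r,g[r].mean(0).round(0).astype(int).tolist(),end=";")
# expected stern deck corners if tilt .244 in tool frame
from scipy.spatial.transform import Rotation as Ro
T=np.array(s["tool_pos"]);yaw=s["tool_rot"][2]
print()
for al in(0.1,.244,.35,.45):
  P=[]
  for x in(75,-75):
    for y in(-24,24):
      dx,dz=x-8,36-0  # rel barge pt (8, z0): gripped centre 28 above underside
      zz=36-22
      X=dx*np.cos(al)+zz*np.sin(al); Z=-dx*np.sin(al)+zz*np.cos(al)
      w=np.array([-X*np.cos(yaw)-y*np.sin(yaw),-X*np.sin(yaw)+y*np.cos(yaw),Z])/1000
      P.append(T+[0,0,.006]+w)
  print(al,proj("wrist",P,c).round(0).tolist())
E
```

```text
[ 0.54786682 -0.11983361  0.19463755] [ 3.14132079e+00 -5.16383399e-04  2.96282182e+00] 12.8667 0.048029438609664285 [-0.22986845  0.76940056 -3.79170411] [0.00503047 0.0562308  0.00218802]
0 [228, 200, 133];12 [224, 192, 128];24 [226, 195, 130];36 [231, 203, 135];48 [227, 196, 130];60 [221, 188, 126];72 [230, 204, 136];84 [132, 127, 111];96 [227, 223, 196];108 [227, 222, 196];120 [224, 218, 190];132 [217, 211, 184];144 [222, 217, 189];156 [224, 220, 192];168 [225, 220, 193];180 [226, 221, 195];192 [228, 223, 198];204 [228, 224, 198];216 [165, 160, 139];228 [150, 146, 126];240 [125, 122, 105];252 [138, 133, 115];264 [150, 145, 126];276 [150, 145, 126];288 [148, 143, 124];
0.1 [[374.0, 469.0], [262.0, 469.0], [401.0, 95.0], [234.0, 95.0]]
0.244 [[371.0, 453.0], [264.0, 453.0], [408.0, 108.0], [227.0, 108.0]]
0.35 [[370.0, 440.0], [266.0, 440.0], [414.0, 124.0], [221.0, 124.0]]
0.45 [[368.0, 428.0], [267.0, 428.0], [420.0, 144.0], [215.0, 144.0]]
```

step_arm:
  commands:
    - {"translation":[4.8,24.7,0],"roll":0}
    - {"translation":[4.8,24.7,0],"roll":0}
    - {"translation":[4.8,24.7,0],"roll":0}
    - {"translation":[4.8,24.7,0],"roll":0}
    - {"translation":[4.8,24.7,0],"roll":0}
    - {"translation":[4.8,24.7,0],"roll":0}
    - {"translation":[4.8,24.7,0],"roll":0}
    - {"translation":[4.8,24.7,0],"roll":0}
    - {"translation":[4.8,24.7,0],"roll":0}
    - {"translation":[4.8,24.7,0],"roll":0}
    - {"translation":[4.8,24.7,0],"roll":0}
    - {"translation":[4.8,24.7,0],"roll":0}
    - {"translation":[4.8,24.7,0],"roll":0}
    - {"translation":[4.8,24.7,0],"roll":0}
    - {"translation":[4.8,24.7,0],"roll":0}
    - {"translation":[0,0,0],"roll":-0.08}
    - {"translation":[0,0,0],"roll":-0.08}
    - {"translation":[0,0,0],"roll":-0.08}
    - {"translation":[0,0,0],"roll":-0.08}
    - {"translation":[0,0,0],"roll":0}

```text
time: 14.58
tool_pos: [0.5423, 0.2572, 0.1929]
tool_rot: [-3.141, -0.004, -2.997]
contact_force: [-0.6, 0.1, -3.5]
opening: 0.0478
grip_force: 29.9
```

```bash
python3 - <<'E'
from h import *
s=observe();print(s["tool_pos"],s["tool_rot"],s["time"],s["opening"],s["contact_force"],s["torque"])
a=shot("wrist","w7.png");c=cal("wrist")
# case landmarks: predicted bay inner corners (z=.08 walls, lid edge)
R=np.array([[np.cos(.144),-np.sin(.144)],[np.sin(.144),np.cos(.144)]]);o=np.array([.545,.171])
for p in((-105,158),(-97,150),(-97,18)):
  q=o+R@np.array(p)/1000; print(p,proj("wrist",[*q,.08 if p[0]==-105 else .069],c).round(0))
# stern deck edge columns
for r in(70,80,90,100,110,130,160):
  row=a[r].astype(int); m=(row.max(1)-row.min(1)<50)&(row.max(1)>100); x=np.nonzero(m[150:480])[0]+150
  print(r,x.min() if len(x) else 0,x.max() if len(x) else 0,len(x))
E
```

```text
[0.54232174 0.25717407 0.19286703] [-3.14102233 -0.00396056 -2.99741192] 14.5833 0.047805055170445504 [-0.62104738  0.13050171 -3.47769614] [ 0.03241168  0.02232674 -0.01225539]
(-105, 158) [[438.  51.]]
(-97, 150) [[420.  67.]]
(-97, 18) [[209.  68.]]
70 150 435 286
80 150 316 134
90 150 401 196
100 150 411 241
110 150 410 240
130 150 408 236
160 150 404 233
```

step_arm:
  commands:
    - {"translation":[0,0,12],"roll":0}
    - {"translation":[0,0,18],"roll":0}
    - {"translation":[0,0,18],"roll":0}
    - {"translation":[0,0,18],"roll":0}
    - {"translation":[0,0,18],"roll":0}
    - {"translation":[0,0,18],"roll":0}
    - {"translation":[0,0,18],"roll":0}
    - {"translation":[0,0,12],"roll":0}
    - {"translation":[0,0,8],"roll":0}
    - {"translation":[0,0,5],"roll":0}
    - {"translation":[0,0,3],"roll":0}
    - {"translation":[0,0,2],"roll":0}
    - {"translation":[0,0,2],"roll":0}
    - {"translation":[0,0,2],"roll":0}
    - {"translation":[0,0,2],"roll":0}
    - {"translation":[0,0,0],"roll":0}

```text
time: 15.97
tool_pos: [0.5432, 0.2574, 0.0391]
tool_rot: [3.141, 0.0, -3.001]
contact_force: [-0.3, 0.4, -2.7]
opening: 0.0474
grip_force: 29.9
```

step_arm:
  commands:
    - {"translation":[0,0,2],"roll":0}
    - {"translation":[0,0,2],"roll":0}
    - {"translation":[0,0,1.5],"roll":0}
    - {"translation":[0,0,1.5],"roll":0}
    - {"translation":[0,0,1.5],"roll":0}
    - {"translation":[0,0,0],"roll":0}

```text
time: 16.47
tool_pos: [0.543, 0.2573, 0.0303]
tool_rot: [-3.142, -0.001, -3.0]
contact_force: [-0.3, 0.3, -1.5]
opening: 0.0474
grip_force: 29.9
```

step_arm:
  commands:
    - {"translation":[0,0,1],"roll":0}
    - {"translation":[0,0,1],"roll":0}
    - {"translation":[0,0,0],"roll":0}
    - {"translation":[0,0,0],"roll":0}

```text
time: 16.8
tool_pos: [0.5432, 0.2574, 0.0286]
tool_rot: [3.142, -0.0, -3.0]
contact_force: [-0.0, -0.0, -3.9]
opening: 0.048
grip_force: 29.9
```

step_arm:
  commands:
    - {"translation":[0,0,0.7],"roll":0}
    - {"translation":[0,0,0.5],"roll":0}
    - {"translation":[0,0,0],"roll":0}
    - {"translation":[0,0,0],"roll":0}

```text
time: 17.13
tool_pos: [0.5434, 0.2574, 0.0282]
tool_rot: [3.141, 0.001, -3.0]
contact_force: [-2.6, -0.5, 5.4]
opening: 0.0475
grip_force: 29.9
```

step_arm:
  commands:
    - {"translation":[0,0,0],"roll":0}
    - {"translation":[0,0,0],"roll":0}
    - {"translation":[0,0,0],"roll":0}
    - {"translation":[0,0,0],"roll":0}
    - {"translation":[0,0,0],"roll":0}
    - {"translation":[0,0,0],"roll":0}
    - {"translation":[0,0,0],"roll":0}
  fingers: 0.7

```text
time: 17.72
tool_pos: [0.5433, 0.2574, 0.0273]
tool_rot: [3.142, -0.0, -3.0]
contact_force: [-0.3, -0.5, 0.1]
opening: 0.0645
grip_force: 0.0
```

step_arm:
  commands:
    - {"translation":[0,0,-3],"roll":0}
    - {"translation":[0,0,-10],"roll":0}
    - {"translation":[0,0,-20],"roll":0}
    - {"translation":[0,0,-30],"roll":0}
    - {"translation":[0,0,-35],"roll":0}
    - {"translation":[0,0,-35],"roll":0}
    - {"translation":[0,0,-35],"roll":0}
    - {"translation":[0,0,0],"roll":0}
    - {"translation":[0,0,0],"roll":0}

```text
time: 18.47
tool_pos: [0.5444, 0.2578, 0.1989]
tool_rot: [3.14, 0.006, -3.0]
contact_force: [0.3, 0.5, 0.1]
opening: 0.064
grip_force: 0.0
```

```bash
python3 - <<'E'
from h import *
s=observe();print(s["tool_pos"],s["time"],s["opening"],s["contact_force"])
for n in("wrist","side","scene"):
  shot(n,n+"_end.png")
  print(n,[(np.round(r["at"],3).tolist(),round(r["confidence"],2)) for r in search_frame(n,"barge_b")])
R=np.array([[np.cos(.144),-np.sin(.144)],[np.sin(.144),np.cos(.144)]]);o=np.array([.545,.171])
a=cv2.imread("pics/side0.png").astype(int);b=cv2.imread("pics/side_end.png").astype(int)
for k,(x0,y0,x1,y1) in {"b1":(340,182,402,212),"b2":(328,206,396,244),"spat+scr":(258,200,315,288)}.items():
  print(k,(np.abs(a-b)[y0:y1,x0:x1].max(2)>40).mean().round(3))
w=read_camera("wrist")
for r in range(20,300,20):
  row=w[r].astype(int); m=(row.max(1)-row.min(1)<50)&(row.max(1)>100); x=np.nonzero(m[230:480])[0]+230
  print(r,(x.min(),x.max(),len(x)) if len(x) else 0,end="; ")
E
```

```text
[0.5443542  0.25777824 0.19888119] 18.4667 0.06400191346274008 [0.26870363 0.50435355 0.11359542]
wrist [([0.522, 0.258, 0.057], 0.67)]
side [([0.527, 0.265, 0.046], 0.91), ([0.488, -0.254, 0.032], 0.84), ([0.54, -0.406, 0.039], 0.66)]
scene [([0.504, -0.393, 0.033], 0.79), ([0.42, -0.542, 0.037], 0.75), ([0.517, -0.259, 0.03], 0.56)]
b1 0.506
b2 0.239
spat+scr 0.817
20 0; 40 0; 60 0; 80 0; 100 0; 120 (np.int64(284), np.int64(356), 73); 140 (np.int64(285), np.int64(355), 71); 160 (np.int64(285), np.int64(354), 70); 180 (np.int64(286), np.int64(353), 68); 200 (np.int64(286), np.int64(352), 67); 220 (np.int64(286), np.int64(351), 66); 240 (np.int64(287), np.int64(349), 63); 260 (np.int64(287), np.int64(348), 62); 280 (np.int64(288), np.int64(347), 60);
```

```bash
python3 -c "
from cell import *
print(hand_in())"
```

```text
the job is handed in; nothing more can be done
None
```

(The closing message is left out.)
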